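# Fit the router's backup battery and hold its pairing slide at the mark

### The job

Slide the yellow backup battery, copper contacts first, into the slot in the front of the router until it is fully home. Then pull the red spring-return pairing slide on top of the router towards the front until its white pointer lines up with the green mark, and keep it there: finish while still holding it at the mark, because it springs back if let go. Leave the other things on the shelf where they are.

Things in the scene. Friction and masses are not known exactly. Their poses are not given: they have to be found in the camera images.
- router: Black router, 110 mm deep (x), 150 mm wide (y), 38 mm high, fixed to the glass. Origin: centre of its underside, on the glass (60 mm above the work surface). x points from its front to its back, roughly away from the robot, y to its left, z up.
- slot_mouth (a point): Middle of the slot's mouth, in the plane of the router's front face, at glass level; 55 mm before and 30 mm left of the router's origin, router's axes (x points into the slot). The slot is 49 mm wide, 20 mm high, 50 mm deep; its floor is the glass, its end a solid wall; the first 10 mm of sides and roof are bevelled, widening by 5 mm.
- battery_center (a point): Centre (half-way up) of the yellow battery, a loose slab 90 mm long (x), 46 wide (y), 16 thick, about 0.15 kg, lying flat on the glass. Its x axis, roughly away from the robot, points to the end with three copper contacts on top, which goes into the slot first; a grey panel marks the rear half. Fully home, 40 mm stick out of the router.
- battery_nose (a point): Middle of the battery's leading end face (contact end), 45 mm along x from its centre and half-way up; same axes as the battery.
- pair_slide (a joint): Travel of the red slide in m: 0 at rest, up to a stop at 0.046, growing as it is pulled towards the router's front (the router's -x). A spring pulls it back, about 4 N at rest rising to 9 N at the stop. It returns to 0 when let go.
- slide_grip (a point): Centre of the red slide's upright grip, a block 12 mm along the router's x, 30 mm along its y, 26 mm high, on the router's flat top, whose surface is 14.5 mm below this point. A foot plate 24 x 34 mm at its base is 3 mm high. At rest it lies 20 mm behind and 35 mm to the right of the router's origin. It moves with the slide; router's axes.
- slide_pointer (a point): Middle of the thin white pointer on the right side (-y) of the red slide, 21.5 mm to the right of the grip centre and level with it in x; it moves with the slide. Axes as the router's.
- mark_line (a point): Middle of the green mark, a strip 3 mm wide (x) and 13 mm long (y) on the router's top, just right of the pointer's path. The pointer lines up when both have the same x in the router's axes. The mark lies 18 to 36 mm in front of the pointer's rest position, differently at each start, and stays put. Router's axes.
- peg: Bystander, loose; leave it where it stands. Blue plastic clothes peg, 75 x 14 x 10 mm, lying along its x; origin under its middle, on the glass.
- soap_dish: Bystander, loose; leave it where it stands. Stainless steel soap dish, 85 x 115 x 22 mm (x, y, z); origin at the centre of its underside.
- latch_box: Bystander, loose; leave it where it stands. White plastic box closed by a grey snap latch, 91 x 117 x 58 mm (x, y, z); origin at the centre of its underside.
- bell: Bystander, loose; leave it where it stands. Small hourglass-shaped white ceramic bell, 48 mm across and 68 mm high; origin at the centre of its underside.
There are look-alikes about, which are no part of the job. Of the things shaped like the part that bears battery_center, the yellow one is meant.

How it is judged:
By the outcome, as a careful person would: the job done as asked, in the order asked, and still so for the second after the job is handed in, while the arm keeps its last pose, push and grip.
It also fails if it takes over 59 s, if anything falls off the work surface, if the arm or the gripper's body presses on something with over 40 N, if the wrist force passes 120 N, or if a joint passes its speed limit or range.

### The arm

A 6-joint arm with a two-finger parallel gripper is mounted at the origin on the work surface. World frame = base frame: x ahead of the robot, y to its left, z up, the work surface at z = 0. Lengths are in m, angles in rad, forces in N, time in s.
With the tool pointing down it reaches from about 0.35 to 0.85 m from the base axis. Payload 8.1 kg.
Tool frame: the origin (TCP) lies at the very end of the fingers, on their centre line; the grasp point (between the pads) lies 19 mm behind it; x points along the fingers, y is the direction in which the jaws open and shut, and the axes are right-handed (so a half turn about x gives the same grasp; the last joint's range is limited). The gripper opens to 93 mm and grips with 3 to 60 N. Pads are 15 mm wide; open, the fingers measure 128 mm over their backs; the gripper's body (75 mm by 188 mm) begins 65 mm behind the grasp point.
Start: joints at [-1.186, 0.13, 1.488, -0, 1.523, -0.085], TCP at [0.272, -0.535, 0.219] pointing down, gripper open.
Joint ranges: [-2.96, 2.96], [-0.89, 2.26], [0.02, 2.5], [-1.34, 4.48], [0, 2.73], [-2.66, 2.66]. Speed limits (rad/s): [2.39, 2.39, 2.79, 3.14, 3.14, 3.14].

### API

Orientations are given as a rotation vector (axis times angle).
In Python, from plant import * gives the robot as it stands. The module is installed in compiled form; this text tells all that it offers.
- The arm moves only by the tool apply_moves, never from a script. Its argument "series" is a list of rows, each an object with "jaw": the gripper's target within -1 to 1 (shut at 1, half-way at 0, fully open at -1); "linear": the shift along the tool's x, y, z normalised to -1 to 1, where 1 is 0.6 m, a list of three; "roll": the turn about the tool's x normalised to -1 to 1, where 1 is 30 degrees. A call has 1 to 20 rows; each row is the pose to reach, as a shift and turn from the pose measured when the call began, along the tool's axes at that moment; what a row does not reach only later rows make up. A row lasts 1/8 s, in which the tool goes at most 62.5 mm and 10.7 degrees, less where a joint would pass 70% of its speed; a pose out of reach is approached as far as the arm can. A call with a number of a shift or a turn outside -1 to 1 is refused whole. A call with a gripper value outside its range is refused whole. The fingers move at their own pace and stop on an object; "force" is the grip in N (left out, the last holds). Time passes only in rows, so rows that repeat a pose let the fingers close. It gives the time, the measured TCP pose, the force and the opening at its end, in the units of the state.
- read_state(): the state, without advancing time (a new reading comes with each control period).
- read_camera(name): name is "scene" or "top" or "wrist"; returns a dict with "pixels" (400x640x3 uint8, blue, green, red), "intrinsics" (3x3 intrinsics, pixels), "D" ([k1, k2, p1, p2, k3] as OpenCV has them; the pictures are not rectified), "rvec" (rotation vector, rad) and "tvec" (3), from world to camera coordinates, as OpenCV has them; the wrist camera has in their place "tool_from_camera" (4x4, takes a point from camera to tool coordinates, whose origin is the TCP and whose axes are the tool frame's). Camera axes: x right, y down, z forward; pixel columns grow to the right and rows downward; lengths in m; the calibration is good to about 2 mm. A picture is of the moment at which its call begins: read the wrist's pose just before it. There is no depth.
- close_job(): hands the job in, once; it reports no verdict.
The state is a dict: "t": time; "q": joint angles; "dq": joint speeds; "joint_torque": joint torques, N m; "tool_pos": TCP position; "orientation": TCP orientation; "force": force on the tool from outside, world axes, zero at the start; "wrist_torque": the same for the moment, N m; "opening": finger opening in m.
Only numpy, scipy, OpenCV 4.12 (cv2) and the standard library are available. Lean on these libraries where they do the work, as an engineer would, in place of code of your own. Each camera call takes 0.05 s, during which the arm holds its last target. There are 200 camera calls.

## Working session

There is one attempt and no reset: what is moved stays moved. The work goes in short steps, Python scripts to look and compute and a tool call to move; the robot and the scene stay as the last step left them, time stands still between calls to the robot, and variables do not carry over. Pictures are saved under pics/ and viewed, about 8 in all and at most 12, crops included, and the job is handed in when it is done.

Besides the shell and the picture viewer there is one more tool, called by a JSON object that holds its "api" and its "payload", one argument or row to a line. apply_moves: Moves the arm, as the interface text tells. Its arguments: {"type":"object","properties":{"series":{"type":"array"},"force":{"type":"number"}},"required":["series"]}

```bash
mkdir -p pics; cat > h.py <<'E'
import numpy as np, cv2
from plant import *
def cam(name):
    s=read_state(); c=read_camera(name)
    K=np.array(c["intrinsics"],float);D=np.array(c["D"],float)
    if name=="wrist":
        T=np.eye(4);T[:3,:3]=cv2.Rodrigues(np.array(s["orientation"],float))[0];T[:3,3]=s["tool_pos"]
        W=T@np.array(c["tool_from_camera"])
    else:
        W=np.eye(4);R=cv2.Rodrigues(np.array(c["rvec"],float))[0];W[:3,:3]=R.T;W[:3,3]=-R.T@np.array(c["tvec"],float).ravel()
    return np.array(c["pixels"]),K,D,W
def ray(px,K,D,W):
    u=cv2.undistortPoints(np.array(px,float).reshape(-1,1,2),K,D).reshape(-1,2)
    return W[:3,3],np.c_[u,np.ones(len(u))]@W[:3,:3].T
def plane(px,z,K,D,W):
    o,d=ray(px,K,D,W); return o+d*((z-o[2])/d[:,2:])
def proj(P,K,D,W):
    V=np.linalg.inv(W);return cv2.projectPoints(np.array(P,float).reshape(-1,1,3),cv2.Rodrigues(V[:3,:3])[0],V[:3,3],K,D)[0].reshape(-1,2)
def save(n,im): cv2.imwrite("pics/"+n+".png",im)
E
python3 - <<'E'
from h import *
for n in("scene","top"):
    im,K,D,W=cam(n);save(n,im);print(n,W[:3,3],K[0,0])
s=read_state();print(s)
E
```

```text
scene [1.04730396 0.9823196  1.05327449] 485.4618987078585
top [0.28999978 0.00326585 1.41527578] 428.8310213154679
{'t': 0.1, 'q': array([-1.18643195e+00,  1.31070442e-01,  1.48916875e+00, -8.23792582e-06,
        1.52304335e+00, -8.54241865e-02]), 'dq': array([-0.00174561, -0.00104407, -0.00497383,  0.00067851, -0.00040838,
        0.00023136]), 'joint_torque': array([ 1.08073193e-03, -5.61342108e+01, -4.93096912e+01,  7.70770339e-02,
        2.91341805e-02, -7.50524805e-05]), 'tool_pos': array([ 0.27142389, -0.53450437,  0.21770235]), 'orientation': array([ 1.96015296,  0.47083405, -1.96067663]), 'force': array([ 0.17516853,  0.58062931, -0.86520489]), 'wrist_torque': array([ 0.00601818,  0.02545892, -0.00370277]), 'opening': 0.09286563056296582}
```

View pics/top.png

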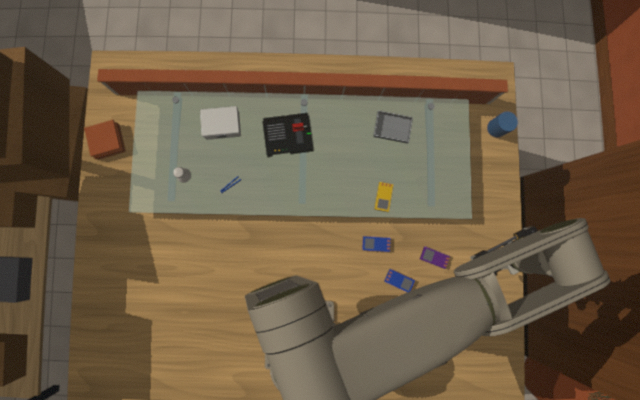

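View pics/scene.png

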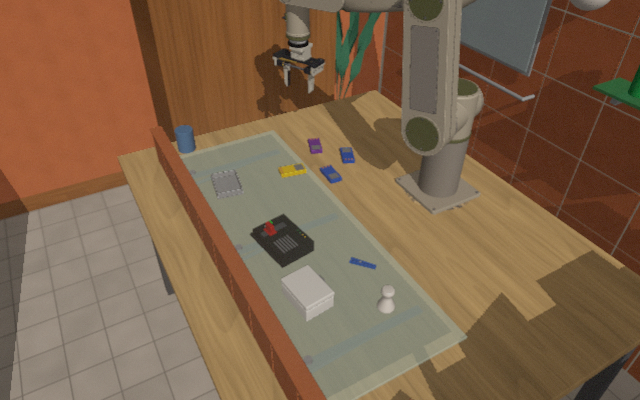

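Top view: the yellow battery is at (384,196), with its contacts up and the grey panel at the rear. The look-alikes are blue at (377,244) and (401,281) and purple at (436,258), all off the glass. The router is at (288,135) with the red slide at (298,127). The yellow one on the glass is the one I want.

```bash
python3 - <<'E'
from h import *
im,K,D,W=cam("top")
hsv=cv2.cvtColor(im,cv2.COLOR_BGR2HSV)
def big(m):
    c=max(cv2.findContours(m,0,2)[0],key=cv2.contourArea);return c
m=cv2.inRange(hsv,(20,120,100),(35,255,255));m[:, :300]=0
m=cv2.morphologyEx(m,cv2.MORPH_CLOSE,np.ones((7,7),np.uint8))
def rect(c,z):
    P=plane(c.reshape(-1,2),z,K,D,W)[:,:2].astype(np.float32)
    r=cv2.minAreaRect(P*1000);print(r);print(cv2.boxPoints(r).round(1).tolist())
rect(big(m),.076)
m=cv2.inRange(hsv,(0,0,0),(180,255,60));m[:90]=0;m[165:]=0;m[:,:255]=0;m[:,325:]=0
m=cv2.morphologyEx(m,cv2.MORPH_CLOSE,np.ones((9,9),np.uint8))
rect(big(m),.098)
a=cv2.resize(im[95:170,250:330],None,fx=5,fy=5,interpolation=2);b=cv2.resize(im[170:220,350:420],None,fx=5,fy=5,interpolation=2)
v=np.zeros((375,760,3),np.uint8);v[:375,:400]=a;v[:250,405:755]=b;save("crop",v)
E
```

```text
((441.87701416015625, -258.23297119140625), (47.0678596496582, 89.74324035644531), 80.2581558227539)
[[393.70001220703125, -273.79998779296875], [482.1000061035156, -289.0], [490.1000061035156, -242.60000610351562], [401.6000061035156, -227.39999389648438]]
((630.0140991210938, 48.57432556152344), (123.00225830078125, 144.73724365234375), 8.677223205566406)
[[558.2999877929688, 110.80000305175781], [580.0999755859375, -32.20000076293945], [701.7000122070312, -13.699999809265137], [679.9000244140625, 129.39999389648438]]
```

View pics/crop.png

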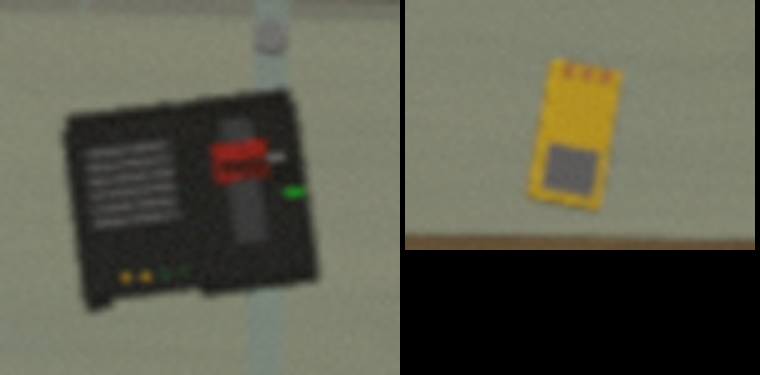

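The crop shows the yellow battery with three copper contacts at its far end (590,72) and the grey panel at the rear (570,168), so the choice is confirmed. The router shows the red slide (240,160), the white pointer (277,157), the green mark (293,192) and the slot notch at the lower left edge. Next I'll look at the router with the wrist camera.

```bash
cat >> h.py <<'E'
def mv(target,yaw):
    "yaw: desired direction of tool y in world (mod pi)"
    s=read_state();R=cv2.Rodrigues(np.array(s["orientation"],float))[0]
    d=R.T@(np.array(target)-s["tool_pos"])
    y=R[:,1];cur=np.arctan2(y[1],y[0]);e=(yaw-cur+np.pi/2)%np.pi-np.pi/2
    roll=-e # tool x points down
    print("R",R.round(3).tolist(),"pos",np.round(s["tool_pos"],4),"q6",round(s["q"][5],3),"t",s["t"])
    print("linear",(d/.6).round(4),"m",d.round(4),"roll",round(np.degrees(roll)/30,3),"alt",round((np.degrees(roll)-np.sign(roll)*180)/30,3),"grip",s["opening"],"F",np.round(s["force"],1))
E
python3 - <<'E'
from h import *
print(np.array(read_camera("wrist")["tool_from_camera"]).round(3))
r=np.radians
mv([.56,.05,.30],r(98)); mv([.60,.02,.30],r(98)); mv([.4419-.025,-.2582+.004,.22],r(80.3))
E
```

```text
[[-0.001 -0.26   0.966 -0.166]
 [ 1.     0.     0.001  0.001]
 [-0.     0.966  0.26  -0.072]
 [ 0.     0.     0.     1.   ]]
R [[-0.0, 0.453, -0.892], [0.001, -0.892, -0.453], [-1.0, -0.001, -0.0]] pos [ 0.2715 -0.5346  0.218 ] q6 -0.085 t 0.2
linear [-0.1359 -0.6513 -0.8699] m [-0.0815 -0.3908 -0.5219] roll 0.631 alt -5.369 grip 0.09276945239201172 F [ 0.1 -0.  -0.2]
R [[-0.0, 0.453, -0.892], [0.001, -0.892, -0.453], [-1.0, -0.001, -0.0]] pos [ 0.2715 -0.5346  0.218 ] q6 -0.085 t 0.2
linear [-0.136  -0.5765 -0.9067] m [-0.0816 -0.3459 -0.544 ] roll 0.631 alt -5.369 grip 0.09276945239201172 F [ 0.1 -0.  -0.2]
R [[-0.0, 0.453, -0.892], [0.001, -0.892, -0.453], [-1.0, -0.001, -0.0]] pos [ 0.2715 -0.5346  0.218 ] q6 -0.085 t 0.2
linear [-0.003  -0.3071 -0.4277] m [-0.0018 -0.1842 -0.2566] roll 1.221 alt -4.779 grip 0.09276945239201172 F [ 0.1 -0.  -0.2]
```

{"api": "apply_moves", "payload": {
  "series": [
    {"jaw": -1, "linear": [-0.103, -0.591, -0.97], "roll": 0.6},
    {"jaw": -1, "linear": [-0.103, -0.591, -0.97], "roll": 0.6},
    {"jaw": -1, "linear": [-0.103, -0.591, -0.97], "roll": 0.6},
    {"jaw": -1, "linear": [-0.103, -0.591, -0.97], "roll": 0.6},
    {"jaw": -1, "linear": [-0.103, -0.591, -0.97], "roll": 0.6},
    {"jaw": -1, "linear": [-0.103, -0.591, -0.97], "roll": 0.6},
    {"jaw": -1, "linear": [-0.103, -0.591, -0.97], "roll": 0.6},
    {"jaw": -1, "linear": [-0.103, -0.591, -0.97], "roll": 0.6},
    {"jaw": -1, "linear": [-0.103, -0.591, -0.97], "roll": 0.6},
    {"jaw": -1, "linear": [-0.103, -0.591, -0.97], "roll": 0.6},
    {"jaw": -1, "linear": [-0.103, -0.591, -0.97], "roll": 0.6},
    {"jaw": -1, "linear": [-0.103, -0.591, -0.97], "roll": 0.6},
    {"jaw": -1, "linear": [-0.103, -0.591, -0.97], "roll": 0.6},
    {"jaw": -1, "linear": [-0.103, -0.591, -0.97], "roll": 0.6},
    {"jaw": -1, "linear": [-0.103, -0.591, -0.97], "roll": 0.6},
    {"jaw": -1, "linear": [-0.103, -0.591, -0.97], "roll": 0.6}
  ]
}}

```text
t: 2.2
tool_pos: [0.6298, 0.0441, 0.2806]
orientation: [2.142, 0.167, -2.141]
force: [0.1, -0.6, 1.3]
opening: 0.0932
```

```bash
python3 - <<'E'
from h import *
im,K,D,W=cam("wrist");save("w1",im);np.savez("w1",im=im,K=K,D=D,W=W)
mv([.4419-.025,-.2582+.004,.22],np.radians(80.3))
E
```

```text
R [[-0.0, 0.154, -0.988], [0.001, -0.988, -0.154], [-1.0, -0.001, -0.0]] pos [0.6298 0.0442 0.2805] q6 1.405 t 2.25
linear [0.1004 0.4369 0.4273] m [0.0602 0.2621 0.2564] roll 0.619 alt -5.381 grip 0.09278083097387843 F [-0.   0.7 -0.2]
```

View pics/w1.png

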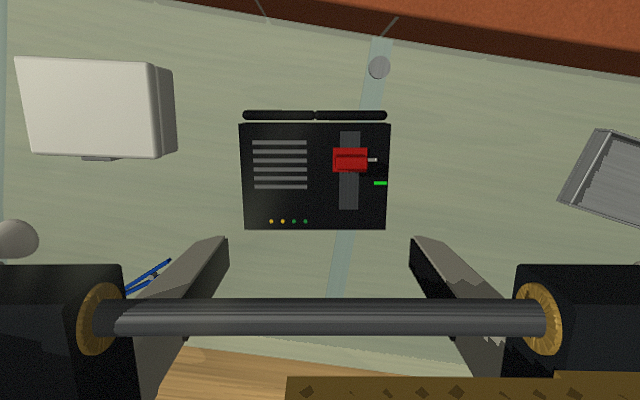

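Wrist view: router top face with corners at (239,124), (391,124), (386,230) and (245,230), and antennas behind it. The pointer is at (373,160), the green mark at (380,183) and the red grip at (350,160).

```bash
python3 - <<'E'
from h import *
f=np.load("w1.npz");im,K,D,W=f["im"],f["K"],f["D"],f["W"]
g=cv2.GaussianBlur(im.max(2),(3,3),0).astype(float)
# edges (bright outside->dark inside): scan
def scan(p0,p1):
    n=200;x=np.linspace(p0[0],p1[0],n);y=np.linspace(p0[1],p1[1],n)
    v=cv2.remap(g.astype(np.float32),x.astype(np.float32)[None],y.astype(np.float32)[None],1)[0]
    i=np.argmax(-np.diff(cv2.GaussianBlur(v[None],(15,1),3)[0]));return x[i],y[i]
L=[scan((225,r),(255,r)) for r in range(135,222,4)]
Rr=[scan((405,r),(375,r)) for r in range(135,222,4) ]
F=[scan((c,245),(c,220)) for c in range(255,325,4)]+[scan((c,245),(c,220)) for c in list(range(262,325,4))+list(range(358,380,4))]
def fit(p,z=.098):
    P=plane(p,z,K,D,W)[:,:2];vx,vy,x,y=cv2.fitLine(P.astype(np.float32),cv2.DIST_HUBER,0,.001,.001).ravel()
    d=(P-[x,y])@[-vy,vx];print("line yaw",np.degrees(np.arctan2(vy,vx)),[x,y],"res",np.abs(d).max());return np.array([x,y]),np.array([vx,vy])
l,r,fr=fit(L),fit(Rr),fit(F)
a=np.arctan2(fr[1][1],fr[1][0])-np.pi/2; a=(a+np.pi/2)%np.pi-np.pi/2
ex=np.array([np.cos(a),np.sin(a)]);ey=np.array([-ex[1],ex[0]])
yl,yr=l[0]@ey,r[0]@ey;print("width",yl-yr)
o=ex*(fr[0]@ex+.055)+ey*(yl+yr)/2;print("router",o,"yaw",np.degrees(a))
hsv=cv2.cvtColor(im,cv2.COLOR_BGR2HSV)
roi=np.zeros(im.shape[:2],np.uint8);roi[135:215,325:392]=1
def cen(m): y,x=np.nonzero(m*roi);return x.mean(),y.mean()
gm=cen(cv2.inRange(hsv,(45,100,80),(80,255,255)));
w=cv2.inRange(hsv,(0,0,130),(180,60,255));w[:,:367]=0;wm=cen(w)
y,x=np.nonzero(cv2.inRange(hsv,(0,150,60),(8,255,255))*roi);print("red",x.min(),x.max(),y.min(),y.max())
for n,p,z in(("mark",gm,.0985),("ptr",wm,.1),("ptr",wm,.1125)):
    P=plane([p],z,K,D,W)[0];d=P[:2]-o;print(n,p,P,"router xy",d@ex,d@ey)
print("slot mouth",o-.055*ex+.03*ey,"grip",o+.02*ex-.035*ey)
E
```

```text
line yaw 8.655594 [np.float32(0.6221782), np.float32(0.12218657)] res 0.0001695934960240166
line yaw 8.879349 [np.float32(0.656718), np.float32(-0.024385639)] res 0.0008335273796326252
line yaw -81.106606 [np.float32(0.5747613), np.float32(0.054521896)] res 0.0001116596583408337
width 0.1501498
router [0.6315047 0.0476575] yaw 8.893384
red 332 367 147 172
mark (np.float64(380.0), np.float64(182.5)) [ 0.63813908 -0.01944265  0.0985    ] router xy -0.003818833835022457 -0.06731909864216828
ptr (np.float64(389.1868131868132), np.float64(182.28571428571428)) [ 0.64006752 -0.02832505  0.1       ] router xy -0.0032867576811760127 -0.07639284823759634
ptr (np.float64(389.1868131868132), np.float64(182.28571428571428)) [ 0.64228506 -0.02535608  0.1125    ] router xy -0.0006368934787639446 -0.07380239286785335
slot mouth [0.57252806 0.06879403] grip [0.6566751  0.01617021]
```

{"api": "apply_moves", "payload": {
  "series": [
    {"jaw": -1, "linear": [0.1, 0.435, 0.431], "roll": 0.619},
    {"jaw": -1, "linear": [0.1, 0.435, 0.431], "roll": 0.619},
    {"jaw": -1, "linear": [0.1, 0.435, 0.431], "roll": 0.619},
    {"jaw": -1, "linear": [0.1, 0.435, 0.431], "roll": 0.619},
    {"jaw": -1, "linear": [0.1, 0.435, 0.431], "roll": 0.619},
    {"jaw": -1, "linear": [0.15, 0.435, 0.431], "roll": 0.619},
    {"jaw": -1, "linear": [0.2, 0.435, 0.431], "roll": 0.619},
    {"jaw": -1, "linear": [0.25, 0.435, 0.431], "roll": 0.619},
    {"jaw": -1, "linear": [0.267, 0.435, 0.431], "roll": 0.619},
    {"jaw": -1, "linear": [0.267, 0.435, 0.431], "roll": 0.619},
    {"jaw": -1, "linear": [0.267, 0.435, 0.431], "roll": 0.619}
  ]
}}

```text
t: 3.62
tool_pos: [0.4155, -0.2538, 0.1216]
orientation: [-2.135, 0.181, 2.131]
force: [-0.3, 0.7, 0.9]
opening: 0.093
```

```bash
python3 - <<'E'
from h import *
im,K,D,W=cam("wrist");save("w2",im)
hsv=cv2.cvtColor(im,cv2.COLOR_BGR2HSV)
m=cv2.inRange(hsv,(20,130,90),(35,255,255));m[:,:200]=0;m[:,440:]=0
m=cv2.morphologyEx(m,cv2.MORPH_CLOSE,np.ones((5,5),np.uint8))
c=max(cv2.findContours(m,0,2)[0],key=cv2.contourArea);print(cv2.boundingRect(c))
P=plane(c.reshape(-1,2),.076,K,D,W)[:,:2].astype(np.float32)
r=cv2.minAreaRect(P*1000);print(r,cv2.boxPoints(r).tolist())
mv([.4143,-.2535,.063],np.radians(80.3))
E
```

```text
(282, 104, 77, 141)
((445.63214111328125, -260.7770080566406), (45.15528106689453, 88.18537902832031), 80.3798828125) [[398.3864440917969, -275.6686096191406], [485.3316955566406, -290.40570068359375], [492.8778381347656, -245.88540649414062], [405.9325866699219, -231.1483154296875]]
R [[0.002, -0.168, -0.986], [-0.001, -0.986, 0.168], [-1.0, 0.0, -0.002]] pos [ 0.4156 -0.2538  0.1217] q6 1.085 t 3.675
linear [ 0.0978 -0.0001  0.0024] m [ 0.0587 -0.0001  0.0014] roll 0.001 alt -5.999 grip 0.09313444846764933 F [ 0.7  0.6 -0.2]
```

View pics/w2.png

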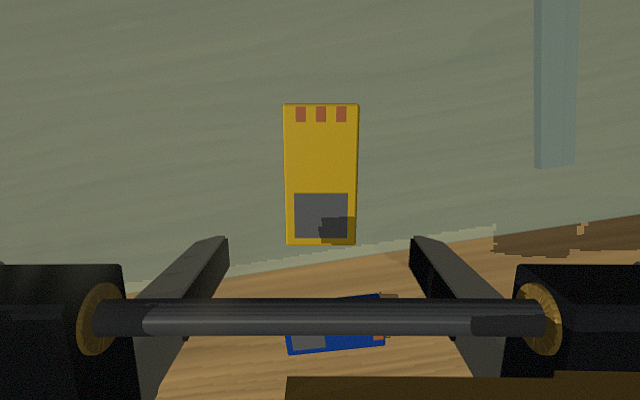

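The battery sits centred between the fingers, with contacts at (320,115) and its rear edge at row 244. The blue look-alike lies below on the wood and clear of the path. Descending and gripping.

{"api": "apply_moves", "payload": {
  "series": [
    {"jaw": -1, "linear": [0.04, 0.003, -0.0035], "roll": 0},
    {"jaw": -1, "linear": [0.08, 0.003, -0.0035], "roll": 0},
    {"jaw": -1, "linear": [0.097, 0.003, -0.0035], "roll": 0},
    {"jaw": -1, "linear": [0.097, 0.003, -0.0035], "roll": 0},
    {"jaw": 1, "linear": [0.097, 0.003, -0.0035], "roll": 0},
    {"jaw": 1, "linear": [0.097, 0.003, -0.0035], "roll": 0},
    {"jaw": 1, "linear": [0.097, 0.003, -0.0035], "roll": 0},
    {"jaw": 1, "linear": [0.097, 0.003, -0.0035], "roll": 0},
    {"jaw": 1, "linear": [0.097, 0.003, -0.0035], "roll": 0},
    {"jaw": 1, "linear": [0.097, 0.003, -0.0035], "roll": 0}
  ],
  "force": 35
}}

```text
t: 4.92
tool_pos: [0.4174, -0.2559, 0.0635]
orientation: [-2.135, 0.181, 2.131]
force: [0.3, 0.2, 1.7]
opening: 0.0457
```

```bash
python3 - <<'E'
from h import *
# raise 25mm then go to a standoff: nose 35 mm before mouth
a=np.radians(8.85);ex=np.array([np.cos(a),np.sin(a)])
m=np.array([.5725,.0688]);t=m-ex*(.073+.035)
mv([*t,.09],a+np.pi/2)
E
```

```text
R [[0.002, -0.168, -0.986], [-0.0, -0.986, 0.168], [-1.0, 0.0, -0.002]] pos [ 0.4174 -0.2559  0.0635] q6 1.084 t 4.925
linear [-0.0442 -0.5198  0.0068] m [-0.0265 -0.3119  0.0041] roll -0.618 alt 5.382 grip 0.04572632134649154 F [0.3 0.2 1.7]
```

{"api": "apply_moves", "payload": {
  "series": [
    {"jaw": 1, "linear": [-0.03, 0, 0], "roll": 0},
    {"jaw": 1, "linear": [-0.044, -0.05, 0], "roll": 0},
    {"jaw": 1, "linear": [-0.044, -0.13, 0], "roll": -0.1},
    {"jaw": 1, "linear": [-0.044, -0.21, 0.0068], "roll": -0.2},
    {"jaw": 1, "linear": [-0.044, -0.29, 0.0068], "roll": -0.35},
    {"jaw": 1, "linear": [-0.044, -0.37, 0.0068], "roll": -0.5},
    {"jaw": 1, "linear": [-0.044, -0.45, 0.0068], "roll": -0.618},
    {"jaw": 1, "linear": [-0.044, -0.5, 0.0068], "roll": -0.618},
    {"jaw": 1, "linear": [-0.044, -0.52, 0.0068], "roll": -0.618},
    {"jaw": 1, "linear": [-0.044, -0.52, 0.0068], "roll": -0.618},
    {"jaw": 1, "linear": [-0.044, -0.52, 0.0068], "roll": -0.618},
    {"jaw": 1, "linear": [-0.044, -0.52, 0.0068], "roll": -0.618}
  ]
}}

```text
t: 6.42
tool_pos: [0.4658, 0.0513, 0.0899]
orientation: [2.143, 0.163, -2.139]
force: [-0.4, -1.1, -1.2]
opening: 0.0459
```

```bash
python3 - <<'E'
from h import *
im,K,D,W=cam("wrist");save("w3",im)
hsv=cv2.cvtColor(im,cv2.COLOR_BGR2HSV)
m=cv2.inRange(hsv,(20,130,90),(35,255,255));m[:,:200]=0;m[:,440:]=0
m=cv2.morphologyEx(m,cv2.MORPH_CLOSE,np.ones((5,5),np.uint8))
c=max(cv2.findContours(m,0,2)[0],key=cv2.contourArea)
s=read_state();zt=s["tool_pos"][2]-.0635+.076
P=plane(c.reshape(-1,2),zt,K,D,W)[:,:2].astype(np.float32)
r=cv2.minAreaRect(P*1000);print(r,cv2.boxPoints(r).tolist())
a=np.radians(8.85);ex=np.array([np.cos(a),np.sin(a)]);ey=np.array([-ex[1],ex[0]]);M=np.array([.5725,.0688])
for p in cv2.boxPoints(r)/1000: print("in slot frame",((p-M)@ex).round(4),((p-M)@ey).round(4))
# router front top edge seen again
print("edge px pred",proj([[*(M+.045*ey),.098],[*(M-.105*ey),.098],[*M,.06]],K,D,W).round(1).tolist())
mv([*(M-ex*(.073+.035)),.0635],a+np.pi/2)
E
```

```text
((493.9907531738281, 54.73882293701172), (88.91110229492188, 45.36661148071289), 9.139662742614746) [[446.4965515136719, 70.07275390625], [453.7026672363281, 25.28211212158203], [541.4849853515625, 39.40489196777344], [534.27880859375, 84.1955337524414]]
in slot frame -0.1243 0.0206
in slot frame -0.1241 -0.0247
in slot frame -0.0352 -0.0243
in slot frame -0.0354 0.0211
edge px pred [[203.7, 17.0], [571.6, 14.8], [314.3, 36.0]]
R [[0.002, 0.153, -0.988], [-0.001, -0.988, -0.153], [-1.0, 0.001, -0.002]] pos [0.4658 0.0514 0.0898] q6 1.419 t 6.475
linear [ 0.0439 -0.0013 -0.0001] m [ 0.0263 -0.0008 -0.0001] roll -0.002 alt 5.998 grip 0.04549652910789474 F [-0.5  0.7 -1.1]
```

View pics/w3.png

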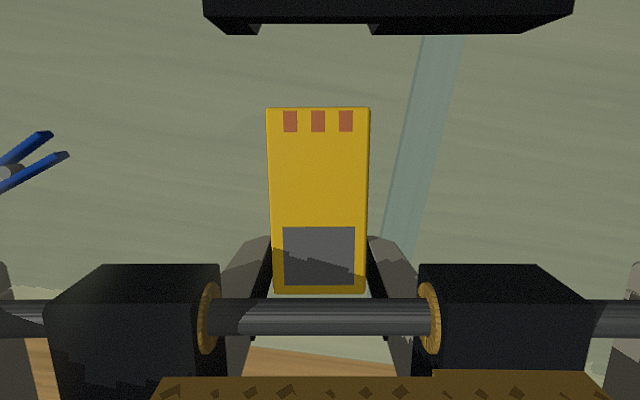

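The picture shows the battery held straight, with the nose at row 107 and its sides at columns 266 to 371. The slot notch is at columns 258 to 371 and the router's front edge falls where predicted. It needs a shift of about 1.4 mm to the left, then I'll lower and start the insertion.

{"api": "apply_moves", "payload": {
  "series": [
    {"jaw": 1, "linear": [0.025, -0.0023, 0], "roll": 0},
    {"jaw": 1, "linear": [0.042, -0.0023, 0], "roll": 0},
    {"jaw": 1, "linear": [0.043, -0.0023, 0], "roll": 0},
    {"jaw": 1, "linear": [0.043, -0.0023, -0.015], "roll": 0},
    {"jaw": 1, "linear": [0.043, -0.0023, -0.03], "roll": 0},
    {"jaw": 1, "linear": [0.043, -0.0023, -0.045], "roll": 0},
    {"jaw": 1, "linear": [0.043, -0.0023, -0.06], "roll": 0},
    {"jaw": 1, "linear": [0.043, -0.0023, -0.07], "roll": 0},
    {"jaw": 1, "linear": [0.043, -0.0023, -0.08], "roll": 0},
    {"jaw": 1, "linear": [0.043, -0.0023, -0.09], "roll": 0},
    {"jaw": 1, "linear": [0.043, -0.0023, -0.09], "roll": 0}
  ]
}}

```text
t: 7.85
tool_pos: [0.5193, 0.061, 0.0642]
orientation: [2.143, 0.164, -2.139]
force: [-0.1, 0.4, -1.7]
opening: 0.0456
```

```bash
python3 - <<'E'
from h import *
a=np.radians(8.85);ex=np.array([np.cos(a),np.sin(a)]);M=np.array([.5725,.0688])
mv([*(M-ex*.023),.0635],a+np.pi/2);print(read_state()["wrist_torque"])
im,K,D,W=cam("wrist")
hsv=cv2.cvtColor(im,cv2.COLOR_BGR2HSV)
m=cv2.inRange(hsv,(20,130,90),(35,255,255));m[:,:200]=0;m[:,440:]=0
m=cv2.morphologyEx(m,cv2.MORPH_CLOSE,np.ones((5,5),np.uint8))
c=max(cv2.findContours(m,0,2)[0],key=cv2.contourArea);print(cv2.boundingRect(c))
ey=np.array([-ex[1],ex[0]]);r=cv2.minAreaRect(plane(c.reshape(-1,2),.076,K,D,W)[:,:2].astype(np.float32)*1000);print(r)
for p in cv2.boxPoints(r)/1000: print(((p-M)@ex).round(4),((p-M)@ey).round(4))
E
```

```text
R [[0.002, 0.153, -0.988], [-0.001, -0.988, -0.153], [-1.0, 0.001, -0.002]] pos [0.5193 0.061  0.0642] q6 1.437 t 7.85
linear [ 0.0013  0.0008 -0.0512] m [ 0.0008  0.0005 -0.0307] roll -0.002 alt 5.998 grip 0.045572522353133665 F [-0.1  0.4 -1.7]
[0.0133601  0.05051913 0.01623148]
(268, 157, 102, 138)
((536.4750366210938, 62.66475296020508), (68.13627624511719, 45.974761962890625), 8.813652992248535)
-0.0706 0.0225
-0.0706 -0.0235
-0.0025 -0.0235
-0.0025 0.0224
```

{"api": "apply_moves", "payload": {
  "series": [
    {"jaw": 1, "linear": [0, 0, -0.01], "roll": 0},
    {"jaw": 1, "linear": [0, 0, -0.02], "roll": 0},
    {"jaw": 1, "linear": [0, 0, -0.03], "roll": 0},
    {"jaw": 1, "linear": [0, 0, -0.038], "roll": 0},
    {"jaw": 1, "linear": [0, 0, -0.044], "roll": 0},
    {"jaw": 1, "linear": [0, 0, -0.048], "roll": 0},
    {"jaw": 1, "linear": [0, 0, -0.048], "roll": 0}
  ]
}}

```text
t: 8.78
tool_pos: [0.5475, 0.0654, 0.0641]
orientation: [2.143, 0.164, -2.14]
force: [-0.3, -0.3, -1.2]
opening: 0.0457
```

{"api": "apply_moves", "payload": {
  "series": [
    {"jaw": 1, "linear": [0, 0, -0.0015], "roll": 0},
    {"jaw": 1, "linear": [0, 0, -0.0025], "roll": 0},
    {"jaw": 1, "linear": [0, 0, -0.0025], "roll": 0}
  ]
}}

```text
t: 9.15
tool_pos: [0.5491, 0.0657, 0.0642]
orientation: [2.143, 0.164, -2.14]
force: [-0.2, -0.6, -1.7]
opening: 0.0458
```

{"api": "apply_moves", "payload": {
  "series": [
    {"jaw": 1, "linear": [0, 0, -0.001], "roll": 0},
    {"jaw": 1, "linear": [0, 0, -0.002], "roll": 0},
    {"jaw": 1, "linear": [0, 0, -0.002], "roll": 0}
  ]
}}

```text
t: 9.52
tool_pos: [0.5501, 0.0658, 0.0641]
orientation: [2.143, 0.164, -2.14]
force: [-0.8, -0.3, -1.2]
opening: 0.0455
```

{"api": "apply_moves", "payload": {
  "series": [
    {"jaw": 1, "linear": [0, 0, -0.001], "roll": 0},
    {"jaw": 1, "linear": [0, 0, -0.002], "roll": 0},
    {"jaw": 1, "linear": [0, 0, -0.002], "roll": 0}
  ]
}}

```text
t: 9.9
tool_pos: [0.5502, 0.0659, 0.0636]
orientation: [2.14, 0.163, -2.143]
force: [-6.4, -1.5, 2.1]
opening: 0.0458
```

{"api": "apply_moves", "payload": {
  "series": [
    {"jaw": 1, "linear": [0, 0, -0.001], "roll": 0},
    {"jaw": 1, "linear": [0, 0, -0.002], "roll": 0},
    {"jaw": 1, "linear": [0, 0, -0.002], "roll": 0}
  ]
}}

```text
t: 10.28
tool_pos: [0.5502, 0.066, 0.0632]
orientation: [2.137, 0.163, -2.146]
force: [-7.6, -0.8, 3.2]
opening: 0.0455
```

{"api": "apply_moves", "payload": {
  "series": [
    {"jaw": 1, "linear": [0, 0, -0.004], "roll": 0},
    {"jaw": 1, "linear": [0, 0, -0.006], "roll": 0},
    {"jaw": 1, "linear": [0, 0, -0.006], "roll": 0}
  ]
}}

```text
t: 10.65
tool_pos: [0.5505, 0.0661, 0.0627]
orientation: [2.129, 0.163, -2.153]
force: [-18.6, -2.3, 13.1]
opening: 0.046
```

```bash
python3 - <<'E'
from h import *
a=np.radians(8.85);ex=np.array([np.cos(a),np.sin(a)]);ey=np.array([-ex[1],ex[0]]);M=np.array([.5725,.0688])
im,K,D,W=cam("wrist");save("w4",im)
hsv=cv2.cvtColor(im,cv2.COLOR_BGR2HSV)
m=cv2.inRange(hsv,(20,130,90),(35,255,255));m[:,:200]=0;m[:,440:]=0
m=cv2.morphologyEx(m,cv2.MORPH_CLOSE,np.ones((5,5),np.uint8))
c=max(cv2.findContours(m,0,2)[0],key=cv2.contourArea)
for p in cv2.boxPoints(cv2.minAreaRect(plane(c.reshape(-1,2),.076,K,D,W)[:,:2].astype(np.float32)*1000))/1000: print(((p-M)@ex).round(4),((p-M)@ey).round(4))
mv([.55,.066,.14],a+np.pi/2)
E
```

```text
-0.1007 0.0631
-0.1009 -0.065
-0.0819 -0.065
-0.0816 0.0631
R [[-0.011, 0.153, -0.988], [-0.002, -0.988, -0.153], [-1.0, 0.0, 0.011]] pos [0.5505 0.0661 0.0627] q6 1.446 t 10.7
linear [-1.288e-01  1.000e-04  2.300e-03] m [-0.0773  0.0001  0.0014] roll -0.002 alt 5.998 grip 0.04578784364672461 F [-19.   -2.2  11. ]
```

Contact with the wall at 19 N and no further advance, so the battery is home. Release, lift straight up and look.

{"api": "apply_moves", "payload": {
  "series": [
    {"jaw": 1, "linear": [-0.001, 0, 0], "roll": 0},
    {"jaw": -0.5, "linear": [-0.001, 0, 0], "roll": 0},
    {"jaw": -0.5, "linear": [-0.001, 0, 0], "roll": 0},
    {"jaw": -0.5, "linear": [-0.001, 0, 0], "roll": 0},
    {"jaw": -0.5, "linear": [-0.05, 0, 0], "roll": 0},
    {"jaw": -0.5, "linear": [-0.12, 0, 0], "roll": 0},
    {"jaw": 1, "linear": [-0.2, 0.04, 0], "roll": 0},
    {"jaw": 1, "linear": [-0.2, 0.08, -0.08], "roll": 0},
    {"jaw": 1, "linear": [-0.2, 0.08, -0.12], "roll": 0},
    {"jaw": 1, "linear": [-0.2, 0.08, -0.12], "roll": 0},
    {"jaw": 1, "linear": [-0.2, 0.08, -0.12], "roll": 0}
  ]
}}

```text
t: 12.08
tool_pos: [0.6295, 0.0301, 0.1814]
orientation: [2.128, 0.164, -2.154]
force: [-0.9, -0.5, 0.1]
opening: 0.0244
```

```bash
python3 - <<'E'
from h import *
im,K,D,W=cam("wrist");save("w5",im);np.savez("w5",im=im,K=K,D=D,W=W)
a=np.radians(8.85);ex=np.array([np.cos(a),np.sin(a)]);ey=np.array([-ex[1],ex[0]]);o=np.array([.6315,.0477])
mv([*(o+ex*.047-ey*.027),.104],a+np.pi/2)
E
```

```text
R [[-0.012, 0.153, -0.988], [-0.002, -0.988, -0.153], [-1.0, 0.0, 0.012]] pos [0.6294 0.0301 0.1816] q6 1.385 t 12.125
linear [ 0.1283  0.0165 -0.0878] m [ 0.077   0.0099 -0.0527] roll -0.001 alt 5.999 grip 0.019995328347257816 F [-0.2 -0.3  0.8]
```

View pics/w5.png

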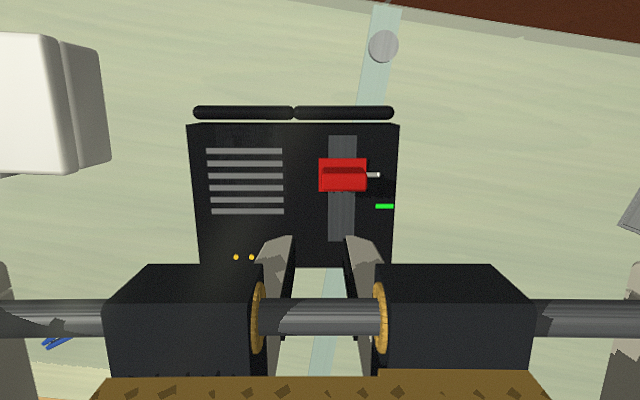

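The fingers are above the router's front and the battery is hidden beneath them. The pointer is at (373,174), the green mark at (384,206) and the red grip at (343,172). I'll get the pointer's height from two views.

```bash
cat >> h.py <<'E'
a=np.radians(8.85);ex=np.array([np.cos(a),np.sin(a)]);ey=np.array([-ex[1],ex[0]]);o=np.array([.6315,.0477])
def rf(P): d=P[...,:2]-o;return np.stack([d@ex,d@ey,P[...,2]],-1)
def blobs(im,roi):
    x0,y0,x1,y1=roi;h=cv2.cvtColor(im,cv2.COLOR_BGR2HSV);out={}
    for n,m in(("mark",cv2.inRange(h,(45,100,80),(80,255,255))),("ptr",cv2.inRange(h,(0,0,120),(180,70,255)))):
        k=np.zeros_like(m);k[y0:y1,x0:x1]=m[y0:y1,x0:x1]
        c=max(cv2.findContours(k,0,2)[0],key=cv2.contourArea);z=np.zeros_like(k);cv2.drawContours(z,[c],-1,1,-1)
        y,x=np.nonzero(z);out[n]=(x.mean(),y.mean(),x.min(),x.max(),y.min(),y.max())
    return out
E
python3 - <<'E'
from h import *
for f,roi in(("w1",(362,140,389,195)),("w5",(362,150,396,220))):
    d=np.load(f+".npz");b=blobs(d["im"],roi);C=(d["K"],d["D"],d["W"]);print(f,b)
    print("mark",rf(plane([b["mark"][:2]],.0985,*C)).round(4))
    for z in(.10,.105,.11,.1125,.115):print(z,rf(plane([b["ptr"][:2]],z,*C)).round(4))
E
```

```text
w1 {'mark': (np.float64(380.0), np.float64(182.5), np.int64(374), np.int64(386), np.int64(181), np.int64(184)), 'ptr': (np.float64(372.35), np.float64(159.35), np.int64(368), np.int64(376), np.int64(158), np.int64(160))}
mark [[-0.0038 -0.0674  0.0985]]
0.1 [[ 0.0202 -0.0583  0.1   ]]
0.105 [[ 0.021  -0.0575  0.105 ]]
0.11 [[ 0.0217 -0.0568  0.11  ]]
0.1125 [[ 0.022  -0.0564  0.1125]]
0.115 [[ 0.0224 -0.056   0.115 ]]
w5 {'mark': (np.float64(384.0), np.float64(205.53636363636363), np.int64(375), np.int64(393), np.int64(203), np.int64(208)), 'ptr': (np.float64(372.9259259259259), np.float64(174.27777777777777), np.int64(366), np.int64(379), np.int64(172), np.int64(176))}
mark [[-0.0038 -0.0672  0.0985]]
0.1 [[ 0.0202 -0.0577  0.1   ]]
0.105 [[ 0.0212 -0.0569  0.105 ]]
0.11 [[ 0.0222 -0.0561  0.11  ]]
0.1125 [[ 0.0228 -0.0557  0.1125]]
0.115 [[ 0.0233 -0.0553  0.115 ]]
```

{"api": "apply_moves", "payload": {
  "series": [
    {"jaw": 1, "linear": [0.02, 0.0165, -0.05], "roll": 0},
    {"jaw": 1, "linear": [0.05, 0.0165, -0.088], "roll": 0},
    {"jaw": 1, "linear": [0.05, 0.0165, -0.088], "roll": 0},
    {"jaw": 1, "linear": [0.08, 0.0165, -0.088], "roll": 0},
    {"jaw": 1, "linear": [0.105, 0.0165, -0.088], "roll": 0},
    {"jaw": 1, "linear": [0.122, 0.0165, -0.088], "roll": 0},
    {"jaw": 1, "linear": [0.128, 0.0165, -0.088], "roll": 0},
    {"jaw": 1, "linear": [0.128, 0.0165, -0.088], "roll": 0}
  ]
}}

```text
t: 13.12
tool_pos: [0.682, 0.0282, 0.1041]
orientation: [2.128, 0.164, -2.154]
force: [0.2, 0.8, -0.4]
opening: 0.0008
```

```bash
python3 - <<'E'
from h import *
s=read_state();print(s["tool_pos"],rf(np.array(s["tool_pos"])),s["force"],s["opening"])
im,K,D,W=cam("wrist");save("w6",im);np.savez("w6",im=im,K=K,D=D,W=W)
print(proj([[*(o-.0038*ex-.067*ey),.0985],[*(o+.02*ex-.0565*ey),.1]],K,D,W))
E
```

```text
[0.68204895 0.02824134 0.10406724] [ 0.04695347 -0.02700385  0.10406724] [ 0.16628424  0.84478906 -0.42548105] 0.0008245917922850677
[[386.71586391 330.95498229]
 [370.24109208 295.07463703]]
```

View pics/w6.png

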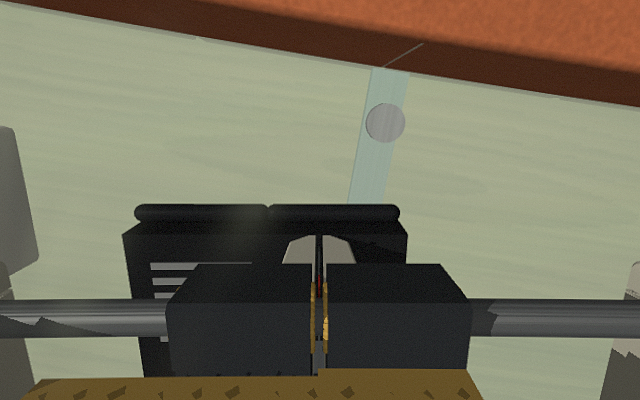

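Here the finger carriages block the view of the slide, so I will use the contact point and the measured TCP travel. The pointer rests at +20.2 mm and the mark is at -3.8 mm, which makes the travel about 24.0 mm.

{"api": "apply_moves", "payload": {
  "series": [
    {"jaw": 1, "linear": [0, 0, 0.008], "roll": 0},
    {"jaw": 1, "linear": [0, 0, 0.015], "roll": 0},
    {"jaw": 1, "linear": [0, 0, 0.015], "roll": 0}
  ]
}}

```text
t: 13.55
tool_pos: [0.6733, 0.0268, 0.105]
orientation: [2.129, 0.164, -2.153]
force: [0.5, 0.4, -1.0]
opening: 0.0002
```

{"api": "apply_moves", "payload": {
  "series": [
    {"jaw": 1, "linear": [0, 0, 0.002], "roll": 0},
    {"jaw": 1, "linear": [0, 0, 0.002], "roll": 0}
  ]
}}

```text
t: 13.8
tool_pos: [0.6721, 0.0266, 0.1051]
orientation: [2.129, 0.163, -2.153]
force: [0.2, -0.3, 0.0]
opening: 0.0002
```

{"api": "apply_moves", "payload": {
  "series": [
    {"jaw": 1, "linear": [0, 0, 0.001], "roll": 0},
    {"jaw": 1, "linear": [0, 0, 0.001], "roll": 0}
  ]
}}

```text
t: 14.05
tool_pos: [0.6715, 0.0265, 0.105]
orientation: [2.129, 0.163, -2.153]
force: [0.4, 0.6, -0.0]
opening: 0.0006
```

{"api": "apply_moves", "payload": {
  "series": [
    {"jaw": 1, "linear": [0, 0, 0.001], "roll": 0},
    {"jaw": 1, "linear": [0, 0, 0.001], "roll": 0}
  ]
}}

```text
t: 14.3
tool_pos: [0.6709, 0.0264, 0.105]
orientation: [2.129, 0.163, -2.153]
force: [0.4, -0.6, 0.4]
opening: 0.0007
```

{"api": "apply_moves", "payload": {
  "series": [
    {"jaw": 1, "linear": [0, 0, 0.001], "roll": 0},
    {"jaw": 1, "linear": [0, 0, 0.001], "roll": 0}
  ]
}}

```text
t: 14.55
tool_pos: [0.6702, 0.0263, 0.105]
orientation: [2.129, 0.163, -2.153]
force: [0.1, 0.9, -0.8]
opening: 0.0007
```

{"api": "apply_moves", "payload": {
  "series": [
    {"jaw": 1, "linear": [0, 0, 0.001], "roll": 0},
    {"jaw": 1, "linear": [0, 0, 0.001], "roll": 0}
  ]
}}

```text
t: 14.8
tool_pos: [0.67, 0.0263, 0.1051]
orientation: [2.129, 0.163, -2.152]
force: [2.9, 0.6, -1.2]
opening: 0.0005
```

{"api": "apply_moves", "payload": {
  "series": [
    {"jaw": 1, "linear": [0, 0, 0.001], "roll": 0},
    {"jaw": 1, "linear": [0, 0, 0.001], "roll": 0}
  ]
}}

```text
t: 15.05
tool_pos: [0.6696, 0.0262, 0.1051]
orientation: [2.13, 0.163, -2.152]
force: [3.4, -0.8, -3.3]
opening: 0.0005
```

{"api": "apply_moves", "payload": {
  "series": [
    {"jaw": 1, "linear": [0, 0, 0.007], "roll": 0},
    {"jaw": 1, "linear": [0, 0, 0.014], "roll": 0},
    {"jaw": 1, "linear": [0, 0, 0.021], "roll": 0},
    {"jaw": 1, "linear": [0, 0, 0.028], "roll": 0},
    {"jaw": 1, "linear": [0, 0, 0.035], "roll": 0},
    {"jaw": 1, "linear": [0, 0, 0.04], "roll": 0},
    {"jaw": 1, "linear": [0, 0, 0.0415], "roll": 0},
    {"jaw": 1, "linear": [0, 0, 0.0415], "roll": 0},
    {"jaw": 1, "linear": [0, 0, 0.0415], "roll": 0}
  ]
}}

```text
t: 16.18
tool_pos: [0.645, 0.0224, 0.1052]
orientation: [2.131, 0.164, -2.151]
force: [6.8, 1.1, -4.2]
opening: 0.0006
```

```bash
python3 - <<'E'
from h import *
s=read_state();print(rf(np.array(s["tool_pos"])),rf(np.array([.67,.0263,.105])),s["force"],cv2.Rodrigues(np.array(s["orientation"]))[0][:,0])
v=[]
for n in("scene","top"):
    im,K,D,W=cam(n);np.savez(n+"2",im=im,K=K,D=D,W=W)
    c=proj([[*(o-.03*ey),.1]],K,D,W)[0].astype(int);x,y=c
    v.append(cv2.resize(im[max(0,y-40):y+40,x-50:x+50],(400,320),interpolation=2));print(n,c)
save("chk",np.hstack(v))
E
```

```text
[ 0.00947564 -0.02709041  0.10523376] [ 0.03474929 -0.02706838  0.105     ] [ 6.77508624  1.05970474 -4.16803077] [-0.00919802 -0.00191958 -0.99995585]
scene [275 227]
top [297 132]
```

View pics/chk.png

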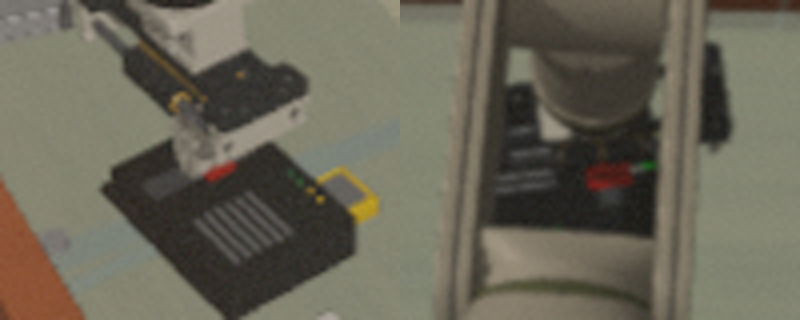

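In the scene crop (left) the battery is seated with its rear part sticking out. In the top crop (right) the pointer is at (638,170) beside the green mark at (648,167). Measured travel is 25.3 mm against the 24.0 mm wanted, so I'll ease back.

{"api": "apply_moves", "payload": {
  "series": [
    {"jaw": 1, "linear": [0, 0, -0.001], "roll": 0},
    {"jaw": 1, "linear": [0, 0, -0.001], "roll": 0},
    {"jaw": 1, "linear": [0, 0, -0.001], "roll": 0},
    {"jaw": 1, "linear": [0, 0, -0.001], "roll": 0}
  ]
}}

```text
t: 16.77
tool_pos: [0.6458, 0.0225, 0.1052]
orientation: [2.132, 0.164, -2.15]
force: [6.4, 0.0, -4.7]
opening: 0.0004
```

```bash
cat > m.py <<'E'
from h import *
s=read_state();print(rf(np.array(s["tool_pos"])),s["force"])
ims=[]
for _ in range(6): im,K,D,W=cam("top");ims.append(im.astype(float))
im=np.mean(ims,0);C=(K,D,W)
x0,y0=295,115;c=im[y0:150,x0:330]
save("chk%d"%(s["t"]*10),cv2.resize(c.astype(np.uint8),None,fx=16,fy=16,interpolation=2))
B,G,R=c[...,0],c[...,1],c[...,2]
def cen(w): yy,xx=np.mgrid[:w.shape[0],:w.shape[1]];return [(w*xx).sum()/w.sum()+x0,(w*yy).sum()/w.sum()+y0]
g=np.clip(G-np.maximum(R,B)-25,0,None);r=np.clip(R-np.maximum(G,B)-25,0,None)
r[:, 25:]=0
for n,w,z in(("mark",g,.0985),("red",r,.1255)): p=cen(w);print(n,p,rf(plane([p],z,*C)).round(4))
E
python3 m.py
```

```text
[ 0.01024233 -0.02707991  0.10524199] [ 6.43050026e+00  2.72277544e-03 -4.69088574e+00]
mark [np.float64(308.7083333333333), np.float64(132.91875)] [[-0.0059 -0.0655  0.0985]]
red [np.float64(298.6202796289037), np.float64(135.78139291781002)] [[-0.0177 -0.0319  0.1255]]
```

View pics/chk167.png

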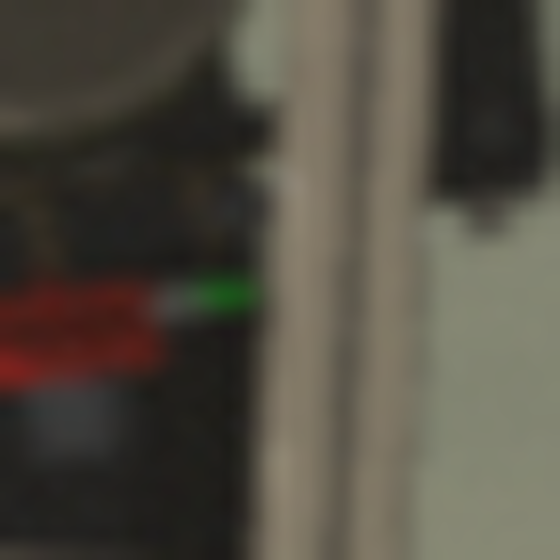

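Pointer at crop (175,303) and mark at (228,294), running along the router's tilt. Converting both to router axes.

```bash
cat >> m.py <<'E'
for col in (10,11,12,13,14,15):
    l=c[15:23,col].mean(1);w=np.clip(l-np.sort(l)[:3].mean()-4,0,None);row=(w*np.arange(15,23)).sum()/w.sum()+y0
    print(col,c[15:23,col].astype(int)[np.argmax(l)],rf(plane([[col+x0,row]],.0995,*C)).round(4))
E
python3 m.py
```

```text
[ 0.01024531 -0.02711975  0.10521787] [ 7.03209445  0.12933112 -4.6582966 ]
mark [np.float64(308.7050209205021), np.float64(132.90585774058576)] [[-0.0059 -0.0655  0.0985]]
red [np.float64(298.62708768267225), np.float64(135.78614300626305)] [[-0.0177 -0.032   0.1255]]
10 [58 62 68] [[-0.0067 -0.0536  0.0995]]
11 [58 70 61] [[-0.0065 -0.0568  0.0995]]
12 [48 80 51] [[-0.0062 -0.06    0.0995]]
13 [34 86 35] [[-0.006  -0.0632  0.0995]]
14 [27 84 29] [[-0.006  -0.0664  0.0995]]
15 [32 75 37] [[-0.0058 -0.0696  0.0995]]
```

Both measures say it is about 0.5 mm too far forward, so one small correction.

{"api": "apply_moves", "payload": {
  "series": [
    {"jaw": 1, "linear": [0, 0, -0.0006], "roll": 0},
    {"jaw": 1, "linear": [0, 0, -0.0006], "roll": 0},
    {"jaw": 1, "linear": [0, 0, -0.0006], "roll": 0},
    {"jaw": 1, "linear": [0, 0, -0.0006], "roll": 0},
    {"jaw": 1, "linear": [0, 0, -0.0006], "roll": 0},
    {"jaw": 1, "linear": [0, 0, -0.0006], "roll": 0}
  ]
}}

```text
t: 18.12
tool_pos: [0.6463, 0.0226, 0.1052]
orientation: [2.133, 0.164, -2.149]
force: [6.3, 0.3, -4.7]
opening: 0.0004
```

```bash
python3 m.py; python3 - <<'E'
from h import *
# battery stick-out from scene view
im,K,D,W=cam("scene");M=o-.055*ex+.03*ey
h=cv2.cvtColor(im,cv2.COLOR_BGR2HSV);m=cv2.inRange(h,(20,120,100),(35,255,255))
x,y=proj([[*(M-.02*ex),.07]],K,D,W)[0].astype(int);k=np.zeros_like(m);k[y-15:y+15,x-18:x+18]=m[y-15:y+15,x-18:x+18]
yy,xx=np.nonzero(k);P=plane(np.c_[xx,yy],.076,K,D,W);d=P[:,:2]-M;print("rear min x in slot frame",np.sort(d@ex)[:5],"y",(d@ey).min(),(d@ey).max())
E
```

```text
[ 0.0107399  -0.02707666  0.10523675] [ 6.26927763  0.30179044 -4.72695187]
mark [np.float64(308.8009367681499), np.float64(132.92974238875877)] [[-0.006  -0.0658  0.0985]]
red [np.float64(298.4574732653569), np.float64(135.70256155185277)] [[-0.0174 -0.0315  0.1255]]
10 [61 67 70] [[-0.0059 -0.0537  0.0995]]
11 [69 83 75] [[-0.0056 -0.0569  0.0995]]
12 [60 90 65] [[-0.0057 -0.0601  0.0995]]
13 [38 89 40] [[-0.0059 -0.0632  0.0995]]
14 [27 83 30] [[-0.0062 -0.0664  0.0995]]
15 [32 75 38] [[-0.0069 -0.0694  0.0995]]
rear min x in slot frame [-0.03921041 -0.03889307 -0.03879663 -0.03847583 -0.03815652] y -0.018482035332476922 0.035088135450418965
```

Travel is 24.0 mm by the TCP and the top view agrees to within about 0.3 mm. The battery sticks out about 39 to 40 mm. Handing in.

```bash
python3 -c "
from h import *
s=read_state();print(rf(np.array(s['tool_pos'])),s['t']);close_job()"
```

```text
[ 0.01072966 -0.02707593  0.10521556] 18.475
the job is handed in; nothing more can be done
```

The job is handed in at about 18.5 s: the battery is in the slot and the slide is held at the mark.

- **Battery:** I slid the yellow battery into the router's slot, contacts first, until it stopped on the end wall. It stayed put under a 19 N push. The scene camera showed about 39 mm sticking out, against 40 mm when fully home.
- **Pairing slide:** I pulled it to the mark with the closed fingers behind its grip, against about 6 N of spring force, and the arm is still holding it. The fingers press from behind and do not clamp the grip.
- **Alignment:** The arm's travel from first contact was 24.0 mm, which is the pointer-to-mark distance I measured. In the last top view the pointer and mark agreed to about 0.3 mm.
- **Check that disagreed:** The top and wrist cameras placed the mark about 2 mm apart, which is within the stated calibration error. I relied on the pointer and mark seen in the same picture.
- **Not checked:** The finger carriages blocked the wrist camera's view of the slide while pulling, so there is no close-up of the final alignment. I also made no final check of the other items; no move was aimed near them.

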